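Fit and snug the duct clamp on the extraction port

TASK

Take the big steel worm-drive clamp from its stand by its lug, slide it over the barbed spigot of the white extraction box until the band is fully home against the metal shoulder with the lug in the notch, without shoving hard. Then turn its thumb key clockwise until the clamp is snug on the spigot, firm but not over-tightened, and let go. Leave everything else on the bench alone.

Things in the scene. Friction and masses are not known exactly. Their poses are not given: they have to be found in the camera images.
- clamp: Big steel worm-drive clamp: closed band, bore 74 mm, 78 mm outside, 16 mm wide, standing in a slotted stand, bore level. Origin: centre of the bore, mid-width; x along the bore (the way it goes onto the spigot), z up. A foot under it reaches 47 mm below the origin. Upright screw on the -y side, 48 mm from the origin. About 0.25 kg.
- lug (a point): Middle of the top face of the clamp's square lug, 70 mm above the clamp's origin; carry it by this. The lug is 14 mm along x and along y and stands 31 mm up from the band's crown. Grip it across y. Its lowest 6 mm go into the port's notch, so keep the fingertips within 22 mm of its top. Axes as the clamp.
- screw (a joint): Angle of the screw itself (rad), 0 slack, 5 at most; grows as the key is turned clockwise from above; 5 mm of jaw travel per rad. It turns against 0.25 N m of friction, plus 0.005 N m per N of grip once the jaw bears (grip then grows about 65 N per rad). Snug: about 0.38 N m (grip 25 N); 14 to 34 N is right, above 60 N is over-tight. The worm holds when let go.
- key (a point): Centre of the black thumb key on the screw: upright wing 24 mm long (x), 10 mm thick (y, grip so), 26 mm high, 45 mm above the clamp's origin level; 25 mm free around, fingertips at most 20 mm below. The key drives the screw through a torsion spring, 0.75 N m per rad: it leads the screw by about 0.35 rad running, 0.52 rad when snug, and springs back on release. x parallel to the clamp's x at screw 0.
- jaw: Small steel jaw in the bottom of the band, 14 x 12 mm, moved up into the bore by the screw. Its frame coincides with the clamp's at screw angle 0; its upper face is 38 mm below its own origin.
- port: White extraction box, 120 x 160 x 130 mm, with a level black barbed spigot towards the robot, 69 mm in diameter (71 mm at the coned tip). Origin on the table under the place of the seated band; x from the spigot's tip into the box, z up. From the origin along x: tip at -47 mm, metal shoulder (82 mm in diameter) from +8 mm, box front at +45 mm. Fixed.
- home (a point): On the spigot's axis, 80 mm above the table: where the clamp's origin comes with the band against the shoulder. Axes as the port (x into the box, z up). Let go, the slack band drops about 2.5 mm and hangs on the spigot.
- barb_top (a point): Crest of the spring barb on top of the spigot, 12 mm wide, standing 5 mm proud; its ramp rises from 31 to 12 mm before home. The band pushes it down in passing (about 3 to 12 N of push, before the band is home) and it springs up behind the band.
- notch (a point): Top middle of the notch's mouth: two ears on the shoulder's top leave a gap 20 mm wide, from 1.5 mm before home onward, 45.5 mm above the spigot's axis at the top; the lug's foot goes between them.
- cuff_spot (a point): Underside of the spigot where the jaw bears, drawn for the thickest rubber, 36.3 mm below the axis. The rubber's thickness differs from port to port by up to 5 mm (31.3 to 36.3 mm), so the screw angle at which the clamp is snug is not known beforehand and must be felt.
- rack: Grey plastic stand, fixed, base 70 x 90 mm, with a slot 20 mm wide between cheeks up to 40 mm above the table; the clamp stands in it, its origin 57 mm above the table. Origin on the table under the clamp. Lift the clamp 40 mm straight up to clear it.
- reel: Bystander, leave it alone: blue plastic reel lying flat, 180 mm across, 12 mm high.
- stamp: Bystander, leave it alone: small round pink inspection stamp standing upright, 28 mm across, 56 mm high.
- marker: Bystander, leave it alone: black marker pen lying flat, 130 x 12 x 12 mm.
- small_band: Bystander, leave it alone: spare small steel band lying flat, 40 mm across, 10 mm high; not part of the job.
- driver: Bystander, leave it alone: screwdriver lying flat.
- cup: Bystander, leave it alone: orange plastic cup, 72 mm across, 85 mm high.
- tape_roll: Bystander, leave it alone: brown cardboard tape core lying flat, 100 mm across, 24 mm high.
Things that resemble listed ones, but are neither listed nor needed, are in the scene too. What is meant by the clamp is not pink or yellow, and is the larger of those in its own colour.

How it is judged:
By the outcome, as a careful person would: the job done as asked, in the order asked, and still so for the second after the job is handed in, with the robot touching nothing.
It also fails if it takes over 67 s, if anything falls off the work surface, if the arm or the gripper's body presses on something with over 40 N, if the wrist force passes 120 N, or if a joint passes its speed limit or range.

ROBOT

A 6-joint arm with a two-finger parallel gripper is mounted at the origin on the work surface. World frame = base frame: x ahead of the robot, y to its left, z up, the work surface at z = 0. Lengths are in m, angles in rad, forces in N, time in s.
With the tool pointing down it reaches from about 0.3 to 0.875 m from the base axis. Payload 6.4 kg.
Tool frame: the origin (TCP) lies between the finger pads; the fingertips stand 8 mm ahead of it and the grasp point (between the pads) lies 11 mm behind it; z points along the fingers, y is the direction in which the jaws open and shut (so a half turn about z gives the same grasp; the last joint's range is limited). The gripper opens to 85 mm and grips with 20 to 120 N. Pads are 22 mm wide; open, the fingers measure 114 mm over their backs; the gripper's body (76 mm by 85 mm) begins 54 mm behind the grasp point. The pads swing forward as they close: fully open they stand 13 mm farther back than shut.
Start: joints at [1.116, 0.181, 1.607, -0, 1.354, -0.206], TCP at [0.142, 0.557, 0.239] pointing down, gripper open.
Joint ranges: [-2.99, 2.99], [-0.89, 2.07], [0.3, 2.58], [-1.14, 4.28], [0, 2.63], [-3.12, 3.12]. Speed limits (rad/s): [2.57, 2.57, 3.01, 3.14, 3.14, 3.14].

INTERFACE

Orientations are given as a unit quaternion [w, x, y, z].
In Python, from bench import monitor, viewer, workorder, spotter gives the robot as it stands. The module is installed in compiled form; this text tells all that it offers.
- The arm moves only by the tool move_arm, never from a script. Its argument "motion" is a list of rows, each a list of 3 entries, a list of its own where there are three numbers: the shift along the tool's x, y, z in units of 60 mm (1.0 is 60 mm), then the turn, a rotation vector about the tool's x, y, z in units of 8 degrees (1.0 is 8 degrees), then the opening in per cent of the stroke, from 0 (shut) to 100 (fully open). In form: [[[dx, dy, dz], [rx, ry, rz], grip], ...]. A call has 1 to 10 rows; each row is the pose to reach, as a shift and turn from the pose commanded when the call began, along the tool's axes at that moment; what a row does not reach only later rows make up. A row lasts 1/8 s, in which the tool goes at most 62.5 mm and 10.7 degrees, less where a joint would pass 70% of its speed; a pose out of reach is approached as far as the arm can. A call with a gripper value outside its range is refused whole. The fingers move at their own pace and stop on an object; the grip force is fixed at half the most. Time passes only in rows, so rows that repeat a pose let the fingers close. It gives the time, the measured TCP pose, the force and the opening at its end, in the units of the state.
- monitor.get_obs(): the state, without advancing time (a new reading comes with each control period).
- viewer.camera(name): name is "scene" or "side" or "wrist"; returns the picture (384x512x3 uint8, blue, green, red); there is no depth.
- viewer.calibration(name): a dict with "fovy" (degrees; the focal length in pixels is half the picture's height over the tangent of half this angle, whatever the lens; pixels are square), "cx", "cy" (the principal point, pixels), "extrinsics" (4x4, takes a point from camera to world coordinates). Camera axes: x right, y down, z forward; pixel columns grow to the right and rows downward; lengths in m; the calibration is good to about 2 mm. A picture is of the moment at which its call begins: read the wrist's pose just before it. calibration takes no time and is no camera call; for the wrist camera it gives the pose at the moment of the call.
- workorder.hand_in(): hands the job in, once; it reports no verdict.
Trained networks look in the newest picture that a camera, given by its name, has taken for a name from the list of things; names that differ only in an ending like _2 or _b are one class to them, and where a whole thing is asked for, a point or a joint stands for the part that bears it (a point fixed in the world has none). Each returns a list of dicts, best first, with "score" (0 to 1); they miss things now and then, are a little off and sometimes report something else, mostly with a low value. They report only what shows in the picture. A call takes as long as a camera call. They do not tell look-alikes from the thing itself.
- spotter.search_frame(camera, name): "centre" ([column, row] as shares, 0 to 1, of the picture: columns of its width, rows of its height, amid what is visible of it).
- spotter.outline_of(camera, name): "region" (384x512 bool, what is visible of it) and "centre" ([column, row] as shares, 0 to 1, of the picture: columns of its width, rows of its height, amid what is visible of it).
The state is a dict: "time_s": time; "q": joint angles; "dq": joint speeds; "joint_efforts": joint torques, N m; "eef_pos": TCP position; "eef_rot": TCP orientation; "wrist_force": force on the tool from outside, world axes, zero at the start; "torque": the same for the moment, N m; "opening": opening from 0.0 (shut) to 1.0 (fully open).
Only numpy, scipy, OpenCV 4.12 (cv2) and the standard library are available. Lean on these libraries where they do the work, as an engineer would, in place of code of your own. Each camera call takes 0.05 s, during which the arm holds its last target. There are 200 camera calls.

## Working session

There is one attempt and no reset: what is moved stays moved. The work goes in short steps, Python scripts to look and compute and a tool call to move; the robot and the scene stay as the last step left them, time stands still between calls to the robot, and variables do not carry over. Pictures are saved under pics/ and viewed, about 8 in all and at most 12, crops included, and the job is handed in when it is done.

Besides the shell and the picture viewer there is one more tool, called after "Request:" by a JSON object that holds its "fn" and its "kwargs", one argument or row to a line. move_arm: Moves the arm, as the interface text tells. Its arguments: {"type":"object","properties":{"motion":{"type":"array","items":{"type":"array"}}},"required":["motion"]}

```bash
mkdir -p pics; cat > h.py <<'E'
import numpy as np, cv2
from bench import monitor, viewer, workorder, spotter
from scipy.spatial.transform import Rotation as R
def cal(n):
    c=viewer.calibration(n); f=192/np.tan(np.radians(c['fovy'])/2); return f,c['cx'],c['cy'],np.array(c['extrinsics'])
def ray(n,uv,c=None):
    f,cx,cy,T=c or cal(n); d=T[:3,:3]@np.array([(uv[0]-cx)/f,(uv[1]-cy)/f,1]); return T[:3,3],d
def atz(n,uv,z,c=None):
    o,d=ray(n,uv,c); return o+d*(z-o[2])/d[2]
def proj(n,p,c=None):
    f,cx,cy,T=c or cal(n); q=T[:3,:3].T@(np.array(p)-T[:3,3]); return np.array([cx+f*q[0]/q[2],cy+f*q[1]/q[2]])
def tri(a,b):
    (o1,d1),(o2,d2)=a,b; d1=d1/np.linalg.norm(d1); d2=d2/np.linalg.norm(d2)
    s=np.linalg.lstsq(np.c_[d1,-d2],o2-o1,rcond=None)[0]; p,q=o1+s[0]*d1,o2+s[1]*d2
    return (p+q)/2,np.linalg.norm(p-q)
E
python3 - <<'E'
from h import *
o=monitor.get_obs(); print({k:np.round(v,3) for k,v in o.items()})
for n in ['scene','side']:
    cv2.imwrite(f'pics/{n}0.png',viewer.camera(n)); c=cal(n); print(n,c[0],c[1:3],c[3].round(3).tolist())
    for t in ['clamp','lug','key','port','rack']:
        print(t,[(round(r['score'],2),np.round(np.array(r['centre'])*[512,384],1).tolist()) for r in spotter.search_frame(n,t)[:4]])
cv2.imwrite('pics/w0.png',viewer.camera('wrist'))
E
```

```text
{'time_s': np.float64(0.0), 'q': array([ 1.116,  0.182,  1.608,  0.   ,  1.354, -0.206]), 'dq': array([-0.001, -0.001, -0.003,  0.   ,  0.004,  0.   ]), 'joint_efforts': array([-1.0000e-03, -4.4487e+01, -3.5134e+01, -0.0000e+00,  9.0000e-03,
       -0.0000e+00]), 'eef_pos': array([0.141, 0.557, 0.238]), 'eef_rot': array([-0.   ,  0.124,  0.992, -0.001]), 'wrist_force': array([ 0.857, -1.363, -0.445]), 'torque': array([-0.012, -0.004,  0.043]), 'opening': np.float64(0.998)}
scene 379.34995584719485 (254.65603331952394, 192.1615752566416) [[0.738, 0.407, -0.539, 1.123], [0.675, -0.422, 0.605, -0.655], [0.019, -0.81, -0.586, 0.772], [0.0, 0.0, 0.0, 1.0]]
clamp [(0.97, [242.2, 260.6]), (0.91, [205.2, 233.9]), (0.85, [195.0, 274.6]), (0.56, [167.1, 255.9])]
lug [(0.83, [205.3, 235.4]), (0.74, [237.4, 256.8]), (0.68, [166.4, 254.8]), (0.53, [198.0, 276.6])]
key [(0.57, [174.3, 243.8]), (0.55, [111.4, 280.8]), (0.39, [182.6, 269.2])]
port [(0.65, [318.0, 205.7])]
rack [(0.59, [213.6, 249.8])]
side 387.2070818361544 (254.49282122054572, 188.99547683344636) [[-0.973, -0.164, 0.161, 0.364], [-0.23, 0.712, -0.663, 0.722], [-0.006, -0.682, -0.731, 0.886], [0.0, 0.0, 0.0, 1.0]]
clamp [(0.83, [237.2, 149.0]), (0.71, [288.5, 142.6]), (0.67, [268.7, 152.3]), (0.49, [258.8, 135.3])]
lug [(0.76, [237.4, 145.7]), (0.73, [270.2, 157.8]), (0.58, [288.1, 140.7])]
key [(0.4, [268.6, 143.3]), (0.39, [241.7, 148.5])]
port [(0.77, [190.4, 228.3]), (0.57, [272.5, 142.4])]
rack [(0.79, [270.8, 176.7])]
```

```bash
python3 -c "
import cv2,numpy as np
a=cv2.imread('pics/scene0.png');b=cv2.imread('pics/side0.png')
t=np.vstack([np.hstack([cv2.resize(a,(400,300)),cv2.resize(b,(400,300))]),np.hstack([cv2.resize(a[200:335,90:270],(400,300),interpolation=2),cv2.resize(b[90:225,190:370],(400,300),interpolation=2)])])
cv2.imwrite('pics/v1.png',t)"
```

```text
(no output)
```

View pics/v1.png

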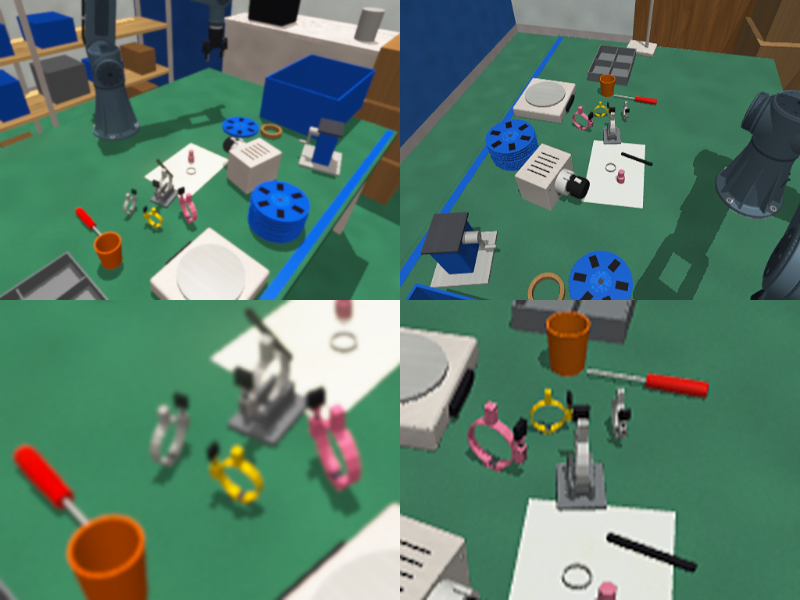

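View 1: the big steel clamp stands in the grey rack (scene ~(208,234), side ~(271,153)). The pink, yellow and small steel clamps beside it are look-alikes. The port is at scene (318,205), side (190,228).

```bash
python3 - <<'E'
from h import *
print('lug',tri(ray('scene',(210.6,217)),ray('side',(272.4,144))))
print('rackc',atz('scene',(213.6,249.8),.02),atz('side',(270.8,176.7),.02))
b=cv2.imread('pics/side0.png');a=cv2.imread('pics/scene0.png')
t=np.hstack([cv2.resize(a[150:270,260:380],(400,400),interpolation=2),cv2.resize(b[170:270,140:260],(400,333),interpolation=2)[:333].copy() if 0 else cv2.resize(b[160:280,140:260],(400,400),interpolation=2)])
cv2.imwrite('pics/v2.png',t)
# wrist cam relation
o=monitor.get_obs();T=cal('wrist')[3];q=o['eef_rot'];Rt=R.from_quat([q[1],q[2],q[3],q[0]]).as_matrix()
print('cam in tool',(Rt.T@(T[:3,3]-o['eef_pos'])).round(3),(Rt.T@T[:3,:3]).round(3),'tool',Rt.round(3),cal('wrist')[:3])
E
```

```text
lug (array([ 0.5220716 , -0.15472125,  0.12894141]), np.float64(0.003489404556997649))
rackc [ 0.53476936 -0.16006435  0.02      ] [ 0.51678399 -0.12651091  0.02      ]
cam in tool [ 0.078 -0.    -0.134] [[ 0.    -0.953 -0.304]
 [ 1.     0.    -0.001]
 [ 0.001 -0.304  0.953]] tool [[-0.969  0.246  0.   ]
 [ 0.246  0.969  0.   ]
 [-0.     0.    -1.   ]] (np.float64(293.92491177960244), 254.46438237568213, 188.3536560410806)
```

View pics/v2.png

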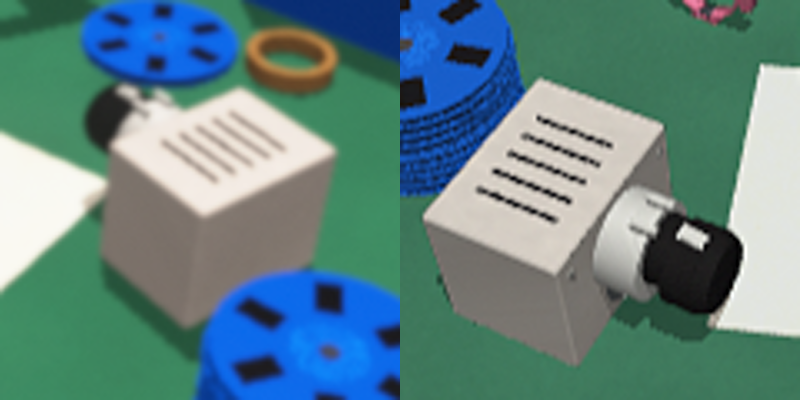

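View 2: the port's box top, and the spigot with its white barb patch, which points towards the robot. Now I measure the box-top corners.

```bash
python3 - <<'E'
from h import *
S={'side':[(219.2,197.8),(186.5,242.5),(147.5,225.1),(182,183.4)],'scene':[(331.4,176.4),(293.6,194.4),(321.5,215.1),(360.5,195.6)]}
for n,c in S.items():
    P=np.array([atz(n,u,.13) for u in c]);print(n,P.round(3).tolist(),[np.linalg.norm(P[i]-P[i-1]).round(3) for i in range(4)])
    f=(P[0]+P[1])/2;b=(P[2]+P[3])/2;a=(b-f)[:2];a/=np.linalg.norm(a);print('front mid',f,'axis deg',np.degrees(np.arctan2(a[1],a[0])),'org',f[:2]-.045*a)
E
```

```text
side [[0.613, 0.088, 0.13], [0.647, 0.241, 0.13], [0.759, 0.214, 0.13], [0.727, 0.06, 0.13]] [np.float64(0.117), np.float64(0.157), np.float64(0.115), np.float64(0.157)]
front mid [0.63033132 0.16470407 0.13      ] axis deg -13.66981088051344 org [0.586606   0.17533875]
scene [[0.648, 0.234, 0.13], [0.621, 0.078, 0.13], [0.733, 0.055, 0.13], [0.764, 0.207, 0.13]] [np.float64(0.119), np.float64(0.158), np.float64(0.114), np.float64(0.155)]
front mid [0.63453994 0.15557149 0.13      ] axis deg -12.172091684039446 org [0.5905516  0.16505968]
```

```bash
python3 - <<'E'
from h import *
print(atz('scene',(200,234),.102),atz('side',(271.5,141),.105))
E
```

```text
[ 0.53053694 -0.199079    0.102     ] [ 0.53138847 -0.19753688  0.105     ]
```

Request:
{"fn": "move_arm", "kwargs": {
  "motion": [
    [[-1,-1,-1],[0,0,0],100],
    [[-1.7,-1.8,-1.1],[0,0,0],100],
    [[-2.4,-2.6,-1.1],[0,0,0],100],
    [[-3.1,-3.4,-1.1],[0,0,0],100],
    [[-3.8,-4.2,-1.1],[0,0,0],100],
    [[-4.5,-5,-1.1],[0,0,0],100],
    [[-5.2,-5.8,-1.1],[0,0,0],100],
    [[-5.9,-6.6,-1.1],[0,0,0],100],
    [[-6.6,-7.4,-1.1],[0,0,0],100],
    [[-7.3,-8.1,-1.1],[0,0,0],100]
  ]
}}

```text
time_s: 1.9
eef_pos: [0.4257, 0.0148, 0.3058]
eef_rot: [0.001, 0.124, 0.992, 0.0]
wrist_force: [1.1, 0.4, 0.9]
opening: 0.999
```

Request:
{"fn": "move_arm", "kwargs": {
  "motion": [
    [[-0.7,-0.7,0.2],[0,0,-1.1],100],
    [[-1.4,-1.4,0.5],[0,0,-2.2],100],
    [[-2,-2.1,0.9],[0,0,-3.3],100],
    [[-2.25,-2.35,0.93],[0,0,-3.3],100],
    [[-2.25,-2.35,0.93],[0,0,-3.3],100]
  ]
}}

```text
time_s: 2.52
eef_pos: [0.5213, -0.1536, 0.2493]
eef_rot: [-0.0, -0.104, 0.995, 0.0]
wrist_force: [-0.1, 0.2, 0.6]
opening: 1.0
```

```bash
python3 - <<'E'
from h import *
o=monitor.get_obs();c=cal('wrist');im=viewer.camera('wrist');print(o['eef_pos'],o['eef_rot'])
np.save('c1.npy',np.array([c[0],c[1],c[2],*c[3].ravel()]))
print('pred lug',proj('wrist',[.522,-.155,.127],c))
for t in ['clamp','lug','key','rack']:
    for r in spotter.search_frame('wrist',t)[:3]:
        u=np.array(r['centre'])*[512,384];z=dict(clamp=.08,lug=.127,key=.102+.013,rack=.03)[t]
        print(t,round(r['score'],2),u.round(1),atz('wrist',u,z,c).round(4))
cv2.imwrite('pics/w1.png',cv2.resize(im,(768,576),interpolation=2))
E
```

```text
[ 0.52130318 -0.15364003  0.24933236] [-2.90375979e-04 -1.04180406e-01  9.94558312e-01  3.50529376e-04]
pred lug [253.14050451 184.78134918]
clamp 0.77 [158.6 111.8] [ 0.4809 -0.2606  0.08  ]
clamp 0.71 [244.  172.4] [ 0.5246 -0.1646  0.08  ]
clamp 0.67 [221.  257.7] [ 0.6314 -0.1707  0.08  ]
lug 0.92 [151.5 196.1] [ 0.5522 -0.2447  0.127 ]
lug 0.9 [246.6 171.4] [ 0.5109 -0.1634  0.127 ]
lug 0.76 [222.5 259.3] [ 0.604  -0.1688  0.127 ]
key 0.7 [232.1 250.7] [ 0.5995 -0.1609  0.115 ]
key 0.69 [203.9 178. ] [ 0.5287 -0.2014  0.115 ]
key 0.61 [169.1 109.5] [ 0.4729 -0.2413  0.115 ]
rack 0.67 [253.4 142. ] [ 0.4984 -0.1601  0.03  ]
```

View pics/w1.png

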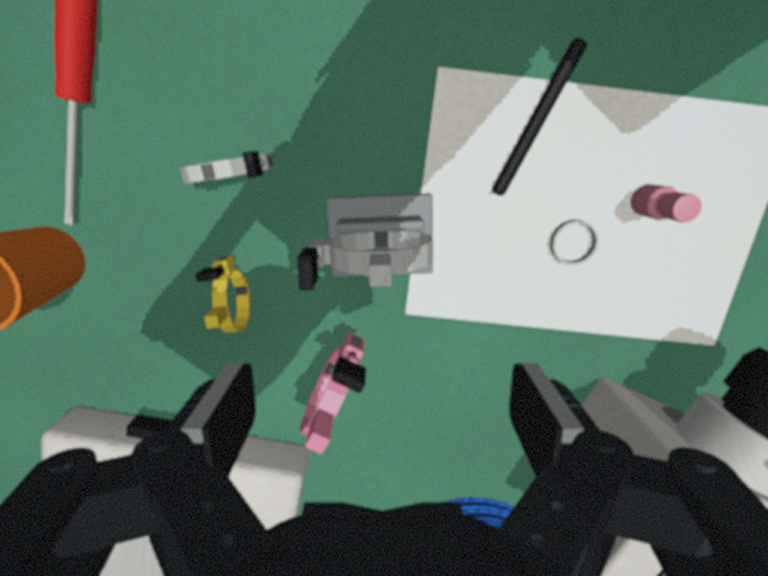

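View 3: from the wrist, the clamp is in the rack with its lug top at about (254,184), matching the prediction (253,185). The key is at about (205,179). The tool yaw is nearly aligned with the rack. Next is a zoomed crop for yaw.

```bash
python3 - <<'E'
import cv2
im=cv2.imread('pics/w1.png');im=cv2.resize(im,(512,384),interpolation=cv2.INTER_AREA)
cv2.imwrite('pics/w1z.png',cv2.resize(im[120:200,190:300],(770,560),interpolation=2))
E
```

```text
(no output)
```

View pics/w1z.png

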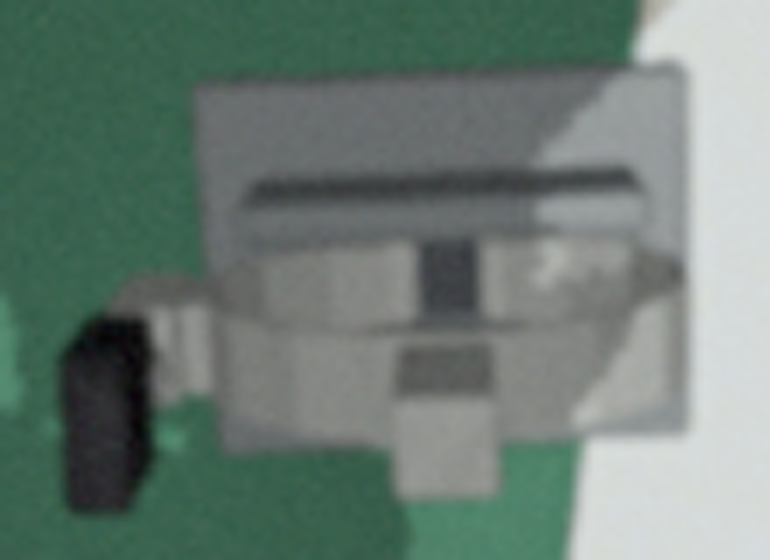

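View 4: lug top centre at (253.7,183.9). The rack edges are tilted about -2° and the lug edges about -1°, so a small yaw correction is needed. I descend with the jaws part open, to clear the key.

Request:
{"fn": "move_arm", "kwargs": {
  "motion": [
    [[0,-0.015,0.2],[0,0,-0.2],40],
    [[0,-0.015,0.6],[0,0,-0.2],40],
    [[0,-0.015,0.9],[0,0,-0.2],40],
    [[0,-0.015,1.3],[0,0,-0.2],40],
    [[0,-0.015,1.7],[0,0,-0.2],40],
    [[0,-0.015,2],[0,0,-0.2],40],
    [[0,-0.015,2.15],[0,0,-0.2],40],
    [[0,-0.015,2.25],[0,0,-0.2],40],
    [[0,-0.015,2.25],[0,0,-0.2],40]
  ]
}}

```text
time_s: 3.9
eef_pos: [0.5215, -0.1539, 0.1145]
eef_rot: [0.0, -0.12, 0.993, -0.0]
wrist_force: [1.0, -0.7, 0.2]
opening: 0.401
```

```bash
python3 - <<'E'
from h import *
o=monitor.get_obs();print(o['eef_pos'],o['opening'],o['wrist_force'])
im=viewer.camera('wrist');cv2.imwrite('pics/w2.png',cv2.resize(im,(768,576),interpolation=2))
c=cal('wrist')
a=np.radians(13.5);
for z in(.127,.105):print(proj('wrist',[.5215,-.1545,z],c))
E
```

```text
[ 0.52145489 -0.15386421  0.1145457 ] 0.400786562700336 [ 1.01431562 -0.66324237  0.15973792]
[253.93232684 265.76802357]
[254.06385796 243.47618346]
```

View pics/w2.png

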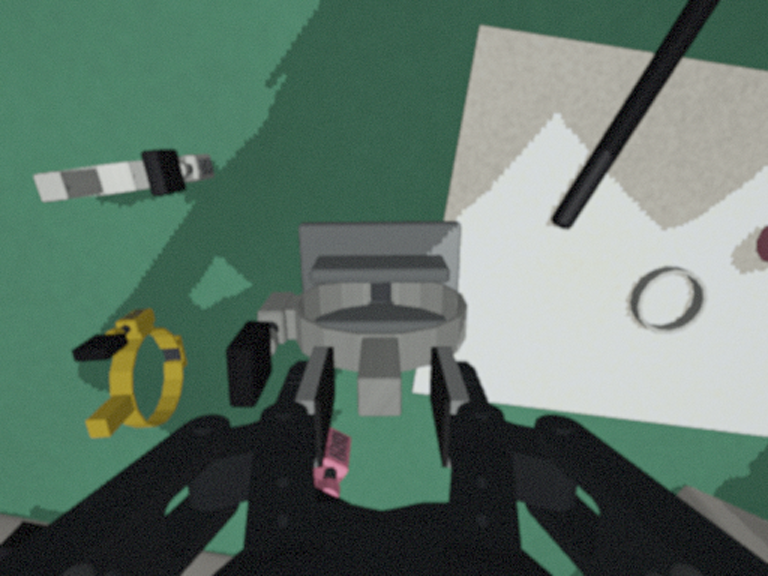

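View 5: the lug is centred between the pads (253,264), the rack edges are level, and the key clears the left finger. Closing and lifting.

Request:
{"fn": "move_arm", "kwargs": {
  "motion": [
    [[0,0,0],[0,0,0],2],
    [[0,0,0],[0,0,0],2],
    [[0,0,0],[0,0,0],2],
    [[0,0,-0.1],[0,0,0],2],
    [[0,0,-0.3],[0,0,0],2],
    [[0,0,-0.6],[0,0,0],2],
    [[0,0,-1],[0,0,0],2]
  ]
}}

```text
time_s: 4.82
eef_pos: [0.5211, -0.1536, 0.1756]
eef_rot: [-0.0, -0.12, 0.993, 0.0]
wrist_force: [0.2, 0.4, -3.2]
opening: 0.145
```

```bash
python3 - <<'E'
from h import *
o=monitor.get_obs();print(o['eef_pos'],o['opening'],o['wrist_force'],o['torque'],o['time_s'])
E
```

```text
[ 0.52107188 -0.15362469  0.17558339] 0.14511516129078067 [ 0.20935503  0.41141751 -3.23560884] [-0.01073306 -0.01467051  0.01630628] 4.825
```

Request:
{"fn": "move_arm", "kwargs": {
  "motion": [
    [[0,0,-0.6],[0,0,0],2],
    [[-0.2,0.3,-1.2],[0,0,0.3],2],
    [[-0.6,0.9,-1.8],[0,0,0.8],2],
    [[-1.1,1.6,-2.07],[0,0,1.4],2],
    [[-1.7,2.4,-2.07],[0,0,2],2],
    [[-2.3,3.2,-2.07],[0,0,2.6],2],
    [[-2.8,3.9,-2.07],[0,0,3.1],2],
    [[-3.15,4.35,-2.07],[0,0,3.3],2],
    [[-3.27,4.5,-2.07],[0,0,3.35],2],
    [[-3.27,4.5,-2.07],[0,0,3.35],2]
  ]
}}

```text
time_s: 6.08
eef_pos: [0.6476, 0.1552, 0.2991]
eef_rot: [0.0, 0.113, 0.994, -0.0]
wrist_force: [0.5, -0.4, -2.2]
opening: 0.145
```

```bash
python3 - <<'E'
from h import *
o=monitor.get_obs();print(o['eef_pos'],o['eef_rot'],o['opening'],o['wrist_force'])
im=viewer.camera('wrist');cv2.imwrite('pics/w3raw.png',im);cv2.imwrite('pics/w3.png',cv2.resize(im,(768,576),interpolation=2))
c=cal('wrist');np.savez('c3.npz',f=c[0],cx=c[1],cy=c[2],T=c[3])
h=np.array([.5885,.170]);a=np.array([.974,-.225]);n=np.array([.225,.974])
for s,z in((0,.08),(-.047,.08),(-.047,.1155),(.045,.13)):print(s,z,proj('wrist',[*(h+s*a),z],c)*1.5)
for r in spotter.search_frame('wrist','barb_top')[:3]:print(r['score'],np.array(r['centre'])*[768,576])
E
```

```text
[0.64763129 0.15519543 0.29906975] [ 9.87621647e-06  1.13083241e-01  9.93585496e-01 -2.03987242e-04] 0.144829247381961 [ 0.46069698 -0.406615   -2.24898867]
0 0.08 [384.95134668 164.61395902]
-0.047 0.08 [385.06326483  99.20766571]
-0.047 0.1155 [385.37992789  94.31889561]
0.045 0.13 [385.24549911 234.7834571 ]
0.77 [384.4608 237.6   ]
```

View pics/w3.png

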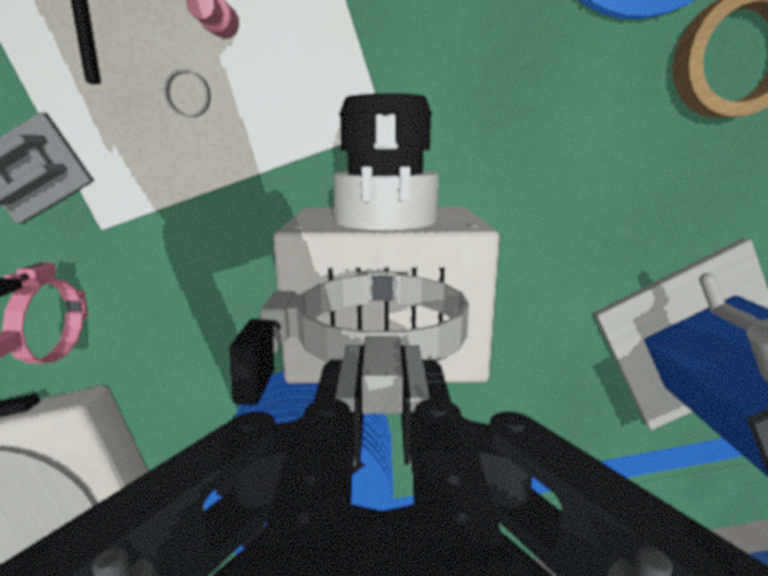

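View 6: the spigot is visible from above. Tip centre x≈386, barb 385.5, ears 366/405, and box front edge level at y≈234 (predicted 234.8), so axis and yaw are confirmed. The band centre is at x≈383, so the clamp must shift about 2.5 mm in tool +y. I back off and go down to the pre-insertion pose.

Request:
{"fn": "move_arm", "kwargs": {
  "motion": [
    [[0.4,0.04,0],[0,0,0],2],
    [[1,0.04,0],[0,0,0],2],
    [[1.6,0.04,0.1],[0,0,0],2],
    [[2.2,0.04,0.4],[0,0,0],2],
    [[2.52,0.04,0.9],[0,0,0],2],
    [[2.52,0.04,1.5],[0,0,0],2],
    [[2.52,0.04,2.1],[0,0,0],2],
    [[2.52,0.04,2.5],[0,0,0],2],
    [[2.52,0.04,2.69],[0,0,0],2],
    [[2.52,0.04,2.69],[0,0,0],2]
  ]
}}

```text
time_s: 7.42
eef_pos: [0.5008, 0.1908, 0.1372]
eef_rot: [-0.0, 0.114, 0.993, -0.0]
wrist_force: [1.1, 0.0, -1.9]
opening: 0.148
```

```bash
python3 - <<'E'
from h import *
o=monitor.get_obs();print(o['eef_pos'],o['eef_rot'],o['opening'],o['wrist_force'],o['torque'])
s=viewer.camera('side');c=viewer.camera('scene');w=viewer.camera('wrist')
cv2.imwrite('pics/s4.png',s)
t=np.hstack([cv2.resize(s[150:270,150:270],(480,480),interpolation=2),cv2.resize(w,(320,240)).copy().repeat(1,0) if 0 else cv2.copyMakeBorder(cv2.resize(w,(320,240)),0,240,0,0,0)])
cv2.imwrite('pics/v7.png',t)
E
```

```text
[0.50084957 0.19077763 0.13721746] [-3.63166528e-04  1.14192052e-01  9.93458614e-01 -1.57783785e-04] 0.1477341893140024 [ 1.1039442   0.00648221 -1.88410023] [-0.00848445 -0.00929802  0.00435148]
```

View pics/v7.png

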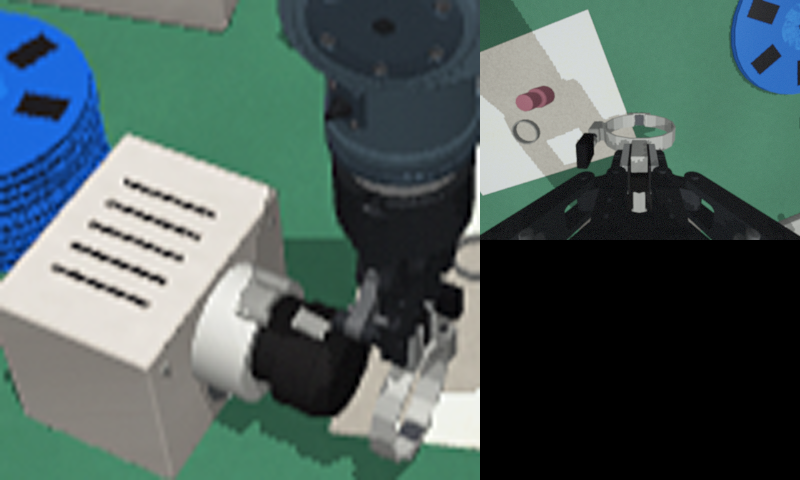

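View 7: the clamp is in front of the spigot, squarely facing it and still upright in the hand. Advancing gently onto the tip.

Request:
{"fn": "move_arm", "kwargs": {
  "motion": [
    [[-0.2,0.01,0],[0,0,0],2],
    [[-0.4,0.01,0],[0,0,0],2],
    [[-0.55,0.01,0],[0,0,0],2],
    [[-0.65,0.01,0],[0,0,0],2],
    [[-0.72,0.01,0],[0,0,0],2],
    [[-0.72,0.01,0],[0,0,0],2]
  ]
}}

```text
time_s: 8.32
eef_pos: [0.5433, 0.1823, 0.1371]
eef_rot: [-0.0, 0.114, 0.994, -0.0]
wrist_force: [0.2, -0.1, -2.6]
opening: 0.15
```

```bash
cat > st.py <<'E'
from h import *
o=monitor.get_obs();h=np.array([.5885,.170]);a=np.array([.974,-.225]);n=np.array([.225,.974])
d=o['eef_pos'][:2]-h;F=o['wrist_force'];q=o['eef_rot']
print('t',o['time_s'],'s,l,z mm',(d@a*1e3).round(1),(d@n*1e3).round(1),(o['eef_pos'][2]*1e3).round(1),'F a,n,z',(F[:2]@a).round(1),(F[:2]@n).round(1),F[2].round(1),'T',np.array(o['torque']).round(3),'op',round(o['opening'],3),'yawy',np.degrees(2*np.arctan2(q[2],q[1])).round(2)-90)
E
python3 st.py
```

```text
t 8.325 s,l,z mm -46.8 1.8 137.1 F a,n,z 0.2 -0.0 -2.6 T [0.049 0.017 0.062] op 0.15 yawy 76.94
```

Request:
{"fn": "move_arm", "kwargs": {
  "motion": [
    [[-0.08,0,0],[0,0,0],2],
    [[-0.16,0,0],[0,0,0],2],
    [[-0.22,0,0],[0,0,0],2],
    [[-0.22,0,0],[0,0,0],2]
  ]
}}

```text
time_s: 8.82
eef_pos: [0.5565, 0.1793, 0.1375]
eef_rot: [0.0, 0.114, 0.994, 0.0]
wrist_force: [-0.3, -0.8, -0.9]
opening: 0.148
```

```bash
python3 st.py
```

```text
t 8.825 s,l,z mm -33.3 1.9 137.5 F a,n,z -0.1 -0.8 -0.9 T [-0.018 -0.047  0.024] op 0.148 yawy 76.94
```

Request:
{"fn": "move_arm", "kwargs": {
  "motion": [
    [[-0.06,0,0],[0,0,0],2],
    [[-0.12,0,0],[0,0,0],2],
    [[-0.16,0,0],[0,0,0],2],
    [[-0.16,0,0],[0,0,0],2]
  ]
}}

```text
time_s: 9.32
eef_pos: [0.5657, 0.1772, 0.1373]
eef_rot: [0.0, 0.114, 0.994, 0.0]
wrist_force: [-2.5, 0.1, -0.7]
opening: 0.148
```

```bash
python3 st.py
```

```text
t 9.325 s,l,z mm -23.8 1.9 137.3 F a,n,z -2.5 -0.5 -0.7 T [ 0.078  0.279 -0.013] op 0.148 yawy 76.94
```

Barb contact felt (~2.5 N), with side and vertical forces near zero. Continuing.

Request:
{"fn": "move_arm", "kwargs": {
  "motion": [
    [[-0.06,0,0],[0,0,0],2],
    [[-0.12,0,0],[0,0,0],2],
    [[-0.18,0,0],[0,0,0],2],
    [[-0.18,0,0],[0,0,0],2]
  ]
}}

```text
time_s: 9.82
eef_pos: [0.5767, 0.1746, 0.1375]
eef_rot: [0.001, 0.114, 0.993, 0.0]
wrist_force: [-0.7, 0.2, 0.2]
opening: 0.146
```

```bash
python3 st.py
```

```text
t 9.825 s,l,z mm -12.5 1.8 137.5 F a,n,z -0.7 0.1 0.2 T [ 0.05  -0.056 -0.032] op 0.146 yawy 76.93
```

Request:
{"fn": "move_arm", "kwargs": {
  "motion": [
    [[-0.05,0,0],[0,0,0],2],
    [[-0.1,0,0],[0,0,0],2],
    [[-0.1,0,0],[0,0,0],2]
  ]
}}

```text
time_s: 10.2
eef_pos: [0.5821, 0.1733, 0.1373]
eef_rot: [0.0, 0.114, 0.994, -0.0]
wrist_force: [-1.0, 0.8, 0.5]
opening: 0.152
```

```bash
python3 st.py; python3 - <<'E'
from h import *
s=viewer.camera('side');w=viewer.camera('wrist')
t=np.hstack([cv2.resize(s[170:250,160:240],(400,400),interpolation=2),cv2.resize(w[150:300,180:330],(400,400),interpolation=2)])
cv2.imwrite('pics/v8.png',t)
E
```

```text
t 10.2 s,l,z mm -6.9 1.8 137.3 F a,n,z -1.2 0.6 0.5 T [ 0.047  0.089 -0.016] op 0.152 yawy 76.94
```

View pics/v8.png

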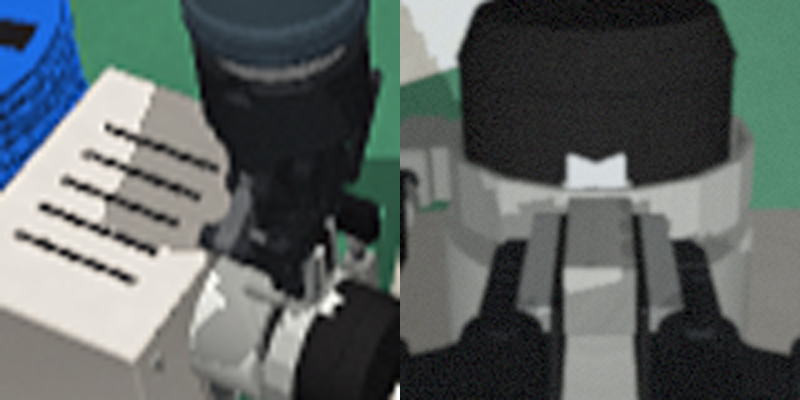

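View 8: the band is on the spigot, centred, with the barb patch passing under it. A few mm gap to the shoulder remains. Small steps now, until contact.

Request:
{"fn": "move_arm", "kwargs": {
  "motion": [
    [[-0.04,0,0],[0,0,0],2],
    [[-0.08,0,0],[0,0,0],2],
    [[-0.08,0,0],[0,0,0],2]
  ]
}}

```text
time_s: 10.68
eef_pos: [0.5866, 0.1722, 0.1369]
eef_rot: [-0.0, 0.114, 0.994, -0.0]
wrist_force: [0.1, -0.4, -2.4]
opening: 0.15
```

```bash
python3 st.py
```

```text
t 10.675 s,l,z mm -2.4 1.7 136.9 F a,n,z 0.2 -0.4 -2.4 T [ 0.038 -0.061 -0.018] op 0.15 yawy 76.94
```

Request:
{"fn": "move_arm", "kwargs": {
  "motion": [
    [[-0.02,0,0],[0,0,0],2],
    [[-0.04,0,0],[0,0,0],2],
    [[-0.04,0,0],[0,0,0],2]
  ]
}}

```text
time_s: 11.05
eef_pos: [0.5878, 0.172, 0.137]
eef_rot: [-0.001, 0.114, 0.994, -0.0]
wrist_force: [-5.6, 0.9, -0.3]
opening: 0.147
```

```bash
python3 st.py
```

```text
t 11.05 s,l,z mm -1.1 1.8 137.0 F a,n,z -5.7 -0.4 -0.3 T [0.163 1.004 0.021] op 0.147 yawy 76.96000000000001
```

Request:
{"fn": "move_arm", "kwargs": {
  "motion": [
    [[-0.015,0,0],[0,0,0],2],
    [[-0.015,0,0],[0,0,0],2]
  ]
}}

```text
time_s: 11.3
eef_pos: [0.5879, 0.1719, 0.1369]
eef_rot: [-0.002, 0.113, 0.994, -0.0]
wrist_force: [-8.6, 0.6, 2.3]
opening: 0.148
```

```bash
python3 st.py;  python3 - <<'E'
from h import *
w=viewer.camera('wrist')
cv2.imwrite('pics/v9.png',cv2.resize(w[130:300,150:360],(800,648))[:600])
E
```

```text
t 11.3 s,l,z mm -1.0 1.7 136.9 F a,n,z -8.5 -1.4 2.3 T [0.181 1.413 0.064] op 0.148 yawy 76.97
```

View pics/v9.png

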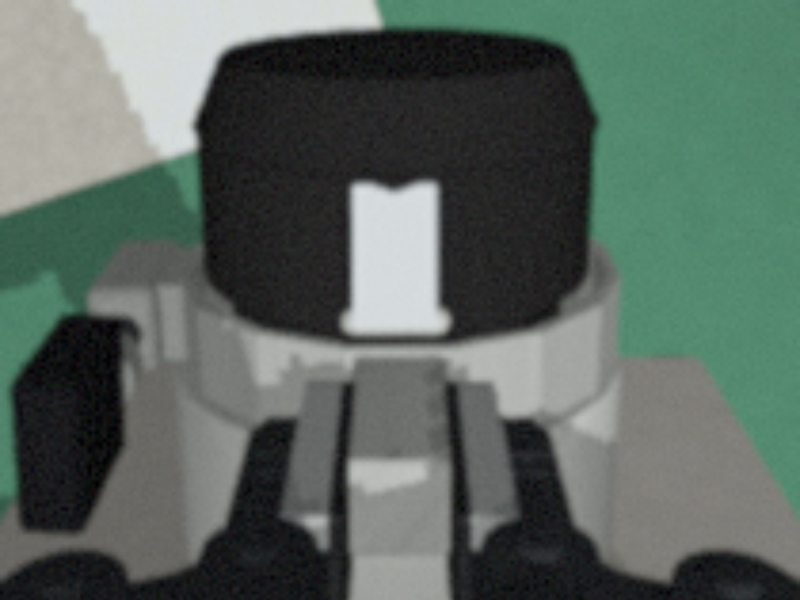

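View 9: the band sits against the shoulder, the barb has sprung up fully behind it, and the lug is centred. The push rose to 8.5 N with no further motion, so it is home. Relax, release and rise.

Request:
{"fn": "move_arm", "kwargs": {
  "motion": [
    [[0.03,0,0],[0,0,0],2],
    [[0.03,0,0],[0,0,0],35],
    [[0.03,0,0],[0,0,0],35],
    [[0.03,0,0],[0,0,0],35],
    [[0.03,0,-0.2],[0,0,0],35],
    [[0.03,0,-0.6],[0,0,0],35],
    [[0.03,0,-1],[0,0,0],35],
    [[0.1,0,-1.3],[0,0,0],22],
    [[0.1,0,-1.3],[0,0,0],22]
  ]
}}

```text
time_s: 12.48
eef_pos: [0.5847, 0.1732, 0.2175]
eef_rot: [0.002, 0.114, 0.994, 0.0]
wrist_force: [-0.2, 1.1, 0.5]
opening: 0.219
```

```bash
python3 st.py;  python3 - <<'E'
from h import *
print(monitor.get_obs()['q'].round(3))
w=viewer.camera('wrist');cv2.imwrite('pics/w10.png',w);c=cal('wrist')
cv2.imwrite('pics/v10.png',cv2.resize(w[100:300,130:390],(780,600),interpolation=2))
a=np.array([.974,-.225]);n=np.array([.225,.974]);L=np.array([.5884,.1718])
k=L-.048*n
for r in spotter.search_frame('wrist','key')[:3]:
    u=np.array(r['centre'])*[512,384];print(r['score'],u)
print('pred key top',proj('wrist',[*k,.1355],c),'pred lug top',proj('wrist',[*L,.1475],c))
E
```

```text
t 12.475 s,l,z mm -4.5 2.3 217.5 F a,n,z -0.4 1.0 0.5 T [0.031 0.034 0.037] op 0.219 yawy 76.96000000000001
[ 0.094  0.273  1.541  0.     1.324 -1.25 ]
0.73 [449.792   26.1888]
0.71 [196.3008 195.6864]
pred key top [193.18644318 205.19474661] pred lug top [254.56921793 210.98912551]
```

View pics/v10.png

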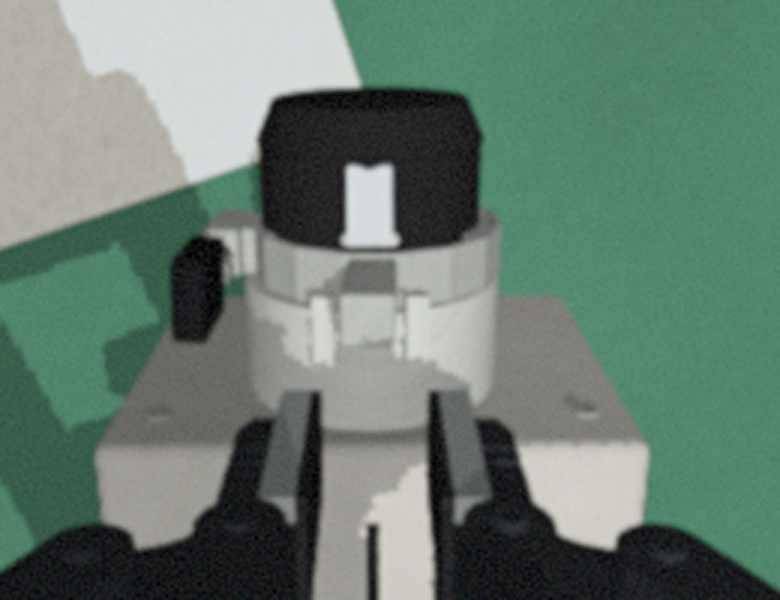

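View 10: the lug sits between the ears and the band hangs home. Key top is at about (194,200) and lug top at (253,206). Joint 6 has ample clockwise range. Moving above the key.

Request:
{"fn": "move_arm", "kwargs": {
  "motion": [
    [[-0.01,-0.3,0],[0,0,0],22],
    [[-0.025,-0.7,0.1],[0,0,0],22],
    [[-0.025,-0.8,0.5],[0,0,0],22],
    [[-0.025,-0.8,0.87],[0,0,0],22],
    [[-0.025,-0.8,0.87],[0,0,0],22]
  ]
}}

```text
time_s: 13.2
eef_pos: [0.5723, 0.1247, 0.1602]
eef_rot: [-0.003, 0.114, 0.993, -0.0]
wrist_force: [-0.1, 0.2, 0.4]
opening: 0.221
```

```bash
python3 st.py;  python3 - <<'E'
from h import *
w=viewer.camera('wrist');cv2.imwrite('pics/w11.png',w);c=cal('wrist');o=monitor.get_obs()
cv2.imwrite('pics/v11.png',cv2.resize(w[140:320,150:390],(800,600),interpolation=2))
p=o['eef_pos']
for z in(.1355,):print('below tcp',proj('wrist',[p[0],p[1],z],c))
for r in spotter.outline_of('wrist','key')[:3]:
    m=r['region'];ys,xs=np.nonzero(m);print(r['score'],np.array(r['centre'])*[512,384],xs.min(),xs.max(),ys.min(),ys.max())
E
```

```text
t 13.2 s,l,z mm -5.6 -47.8 160.2 F a,n,z -0.1 0.2 0.4 T [-0.064  0.069  0.042] op 0.221 yawy 76.88999999999999
below tcp [255.02376015 230.59242799]
0.72 [257.28   228.5952] 248 265 204 252
0.57 [313.9072 221.1072] 248 373 189 256
0.42 [257.6896 228.0192] 248 265 204 252
```

View pics/v11.png

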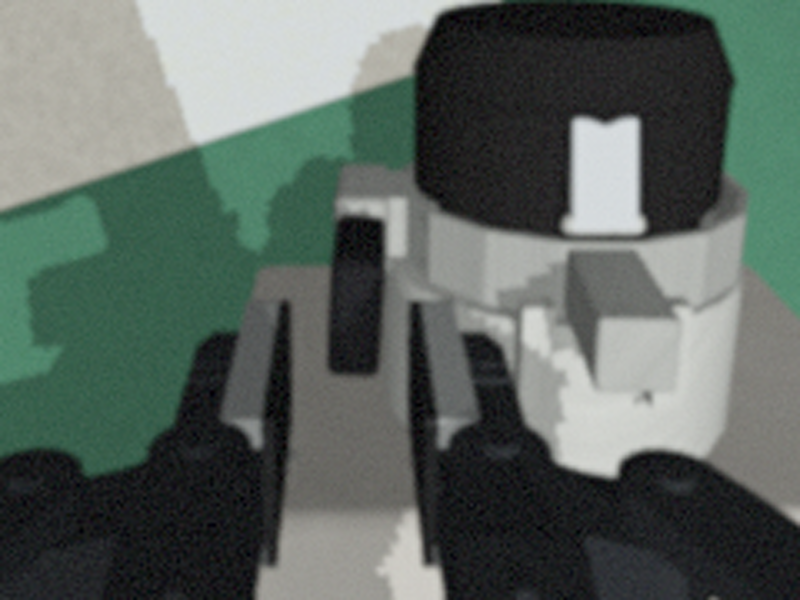

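```bash
python3 - <<'E'
from h import *
c=cal('wrist');o=monitor.get_obs();p=o['eef_pos'];a=np.array([.974,-.225]);n=np.array([.225,.974])
for s in(-4,-2,0,2,4):
    k=p[:2]+s/1e3*a
    print(s,[proj('wrist',[*(k+e*a),z],c).round(1).tolist() for e,z in((.012,.1355),(-.012,.1355),(-.012,.1095))], 'lug top far/near',[proj('wrist',[*(k+.048*n+e*a),.1475],c).round(1).tolist() for e in(.007,-.007)])
print('lug meas far y',140+392/3.333,'near',140+316/3.333,'x',150+637/3.333,'key far 252.5 bottom near 204.5, x',150+356/3.333)
E
```

```text
-4 [[255.0, 241.6], [255.0, 205.0], [255.0, 191.2]] lug top far/near [[339.3, 243.7], [341.5, 221.1]]
-2 [[255.0, 244.5], [255.0, 208.2], [255.0, 194.0]] lug top far/near [[339.0, 246.8], [341.2, 224.4]]
0 [[255.0, 247.4], [255.0, 211.3], [255.0, 196.8]] lug top far/near [[338.7, 249.9], [340.8, 227.7]]
2 [[255.0, 250.3], [255.0, 214.4], [255.0, 199.6]] lug top far/near [[338.4, 253.0], [340.5, 230.9]]
4 [[255.0, 253.1], [255.0, 217.5], [255.0, 202.3]] lug top far/near [[338.1, 256.1], [340.2, 234.2]]
lug meas far y 257.6117611761176 near 234.8094809480948 x 341.1191119111911 key far 252.5 bottom near 204.5, x 256.8106810681068
```

View 11: the key is upright between the pads at x≈257, about 4 mm ahead of the TCP along the axis, by both the key and lug edges. Correcting and descending.

Request:
{"fn": "move_arm", "kwargs": {
  "motion": [
    [[-0.07,0.015,0],[0,0,0],22],
    [[-0.07,0.015,0.2],[0,0,0],22],
    [[-0.07,0.015,0.4],[0,0,0],22],
    [[-0.07,0.015,0.55],[0,0,0],22],
    [[-0.07,0.015,0.55],[0,0,0],22]
  ]
}}

```text
time_s: 13.92
eef_pos: [0.5778, 0.1258, 0.1286]
eef_rot: [-0.001, 0.114, 0.994, -0.0]
wrist_force: [-0.2, -0.4, -0.5]
opening: 0.222
```

```bash
python3 st.py
```

```text
t 13.925 s,l,z mm -0.5 -45.4 128.6 F a,n,z -0.1 -0.4 -0.5 T [ 0.08  -0.034 -0.006] op 0.222 yawy 76.94999999999999
```

```bash
cat > av.py <<'E'
from h import *
import sys
N=int(sys.argv[1]);X=[]
for i in range(N):
    viewer.camera('wrist');o=monitor.get_obs();q=o['eef_rot'];X.append([*o['eef_pos']*1e3,*o['wrist_force'],*o['torque'],np.degrees(2*np.arctan2(q[2],q[1]))-90,o['joint_efforts'][5]])
X=np.array(X);h=np.array([588.5,170]);a=np.array([.974,-.225]);n=np.array([.225,.974]);d=X[:,:2].mean(0)-h
print('t',o['time_s'],'s,l,z',(d@a).round(2),(d@n).round(2),X[:,2].mean().round(2),'F',X[:,3:6].mean(0).round(2),'T',X[:,6:9].mean(0).round(3),'sdTz',X[:,8].std().round(3),'y',X[:,9].mean().round(2),'e6',X[:,10].mean().round(3),X[:,10].std().round(3),'q6',o['q'][5].round(3),'op',round(o['opening'],3))
E
python3 av.py 8
```

```text
t 14.325 s,l,z 0.63 -45.2 130.3 F [ 0.3   0.09 -0.04] T [-0.019  0.002  0.009] sdTz 0.04 y 76.95 e6 -0.0 0.0 q6 -1.329 op 0.222
```

Request:
{"fn": "move_arm", "kwargs": {
  "motion": [
    [[0,0,0],[0,0,0],2],
    [[0,0,0],[0,0,0],2],
    [[0,0,0],[0,0,0],2]
  ]
}}

```text
time_s: 14.7
eef_pos: [0.5791, 0.1252, 0.1307]
eef_rot: [0.0, 0.114, 0.994, -0.0]
wrist_force: [-1.1, -5.2, 5.5]
opening: 0.091
```

```bash
python3 av.py 8; python3 - <<'E'
from h import *
w=viewer.camera('wrist');cv2.imwrite('pics/v12.png',cv2.resize(w[140:320,150:390],(800,600),interpolation=2))
E
```

```text
t 15.1 s,l,z 0.95 -45.76 130.68 F [-1.65 -5.27  5.3 ] T [-0.706  0.269 -0.01 ] sdTz 0.025 y 76.93 e6 -0.013 0.0 q6 -1.329 op 0.091
```

View pics/v12.png

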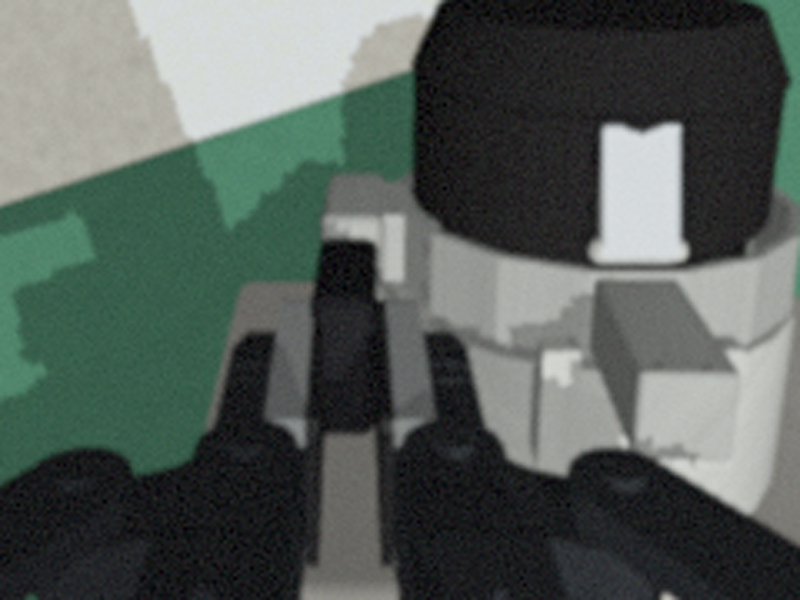

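View 12: the key is gripped centrally between the pads (opening 0.091), with a small side load of about 5 N. I relieve that while turning the first 56° (bearing can't start before about 68° of key).

Request:
{"fn": "move_arm", "kwargs": {
  "motion": [
    [[0,-0.01,-0.01],[0,0,0],2],
    [[0,-0.01,-0.01],[0,0,0.8],2],
    [[0,-0.01,-0.01],[0,0,1.6],2],
    [[0,-0.01,-0.01],[0,0,2.4],2],
    [[0,-0.01,-0.01],[0,0,3.2],2],
    [[0,-0.01,-0.01],[0,0,4],2],
    [[0,-0.01,-0.01],[0,0,4.8],2],
    [[0,-0.01,-0.01],[0,0,5.6],2],
    [[0,-0.01,-0.01],[0,0,6.4],2],
    [[0,-0.01,-0.01],[0,0,7],2]
  ]
}}

```text
time_s: 16.4
eef_pos: [0.5776, 0.1239, 0.1308]
eef_rot: [-0.0, 0.568, 0.823, -0.002]
wrist_force: [-5.5, -8.5, 7.9]
opening: 0.094
```

```bash
python3 av.py 4
```

```text
t 16.6 s,l,z -0.27 -47.38 130.75 F [-6.18 -8.47  7.91] T [-1.303  1.102  0.305] sdTz 0.035 y 20.85 e6 0.453 0.269 q6 -0.353 op 0.092
```

Request:
{"fn": "move_arm", "kwargs": {
  "motion": [
    [[-0.01,-0.015,-0.02],[0,0,0],2],
    [[-0.01,-0.015,-0.02],[0,0,0],2]
  ]
}}

```text
time_s: 16.85
eef_pos: [0.577, 0.124, 0.1314]
eef_rot: [-0.001, 0.567, 0.824, -0.001]
wrist_force: [-4.0, -3.4, 3.8]
opening: 0.094
```

```bash
python3 av.py 6
```

```text
t 17.15 s,l,z -0.83 -47.35 131.46 F [-3.79 -4.64  3.88] T [-0.725  0.788  0.241] sdTz 0.024 y 20.98 e6 0.257 0.001 q6 -0.355 op 0.093
```

Request:
{"fn": "move_arm", "kwargs": {
  "motion": [
    [[-0.01,-0.012,-0.02],[0,0,0],2],
    [[-0.01,-0.012,-0.02],[0,0,0.5],2],
    [[-0.01,-0.012,-0.02],[0,0,1],2],
    [[-0.01,-0.012,-0.02],[0,0,1],2]
  ]
}}

```text
time_s: 17.65
eef_pos: [0.5763, 0.1241, 0.1322]
eef_rot: [-0.001, 0.622, 0.783, -0.001]
wrist_force: [-3.5, -0.8, -0.6]
opening: 0.092
```

```bash
python3 av.py 4
```

```text
t 17.85 s,l,z -1.0 -47.49 132.4 F [-3.1   0.09 -1.07] T [0.031 0.633 0.279] sdTz 0.009 y 13.03 e6 0.295 0.057 q6 -0.217 op 0.096
```

Request:
{"fn": "move_arm", "kwargs": {
  "motion": [
    [[0,0,0],[0,0,0.5],2],
    [[0,0,0],[0,0,1],2],
    [[0,0,0],[0,0,1],2]
  ]
}}

```text
time_s: 18.23
eef_pos: [0.577, 0.1238, 0.1326]
eef_rot: [-0.001, 0.675, 0.737, -0.0]
wrist_force: [-4.1, 1.4, -2.7]
opening: 0.092
```

```bash
python3 av.py 4
```

```text
t 18.425 s,l,z -0.8 -47.61 132.61 F [-3.94  1.58 -2.89] T [0.25  0.881 0.268] sdTz 0.022 y 5.04 e6 0.291 0.056 q6 -0.078 op 0.091
```

Request:
{"fn": "move_arm", "kwargs": {
  "motion": [
    [[0,0,0],[0,0,0.5],2],
    [[0,0,0],[0,0,1],2],
    [[0,0,0],[0,0,1],2]
  ]
}}

```text
time_s: 18.8
eef_pos: [0.5767, 0.1238, 0.1326]
eef_rot: [-0.001, 0.726, 0.688, -0.001]
wrist_force: [-5.2, 0.9, -1.8]
opening: 0.092
```

```bash
python3 av.py 4
```

```text
t 19.0 s,l,z -1.04 -47.66 132.62 F [-5.37  1.33 -2.  ] T [0.291 1.104 0.249] sdTz 0.019 y -3.0 e6 0.288 0.031 q6 0.062 op 0.095
```

Request:
{"fn": "move_arm", "kwargs": {
  "motion": [
    [[0,-0.015,0.01],[0,0,0.5],2],
    [[0,-0.015,0.01],[0,0,1],2],
    [[0,-0.015,0.01],[0,0,1],2]
  ]
}}

```text
time_s: 19.38
eef_pos: [0.5763, 0.1238, 0.1325]
eef_rot: [-0.0, 0.772, 0.636, -0.0]
wrist_force: [-4.7, 1.4, -0.9]
opening: 0.094
```

```bash
python3 av.py 5
```

```text
t 19.625 s,l,z -1.46 -47.71 132.51 F [-5.18  1.49 -0.58] T [0.335 1.056 0.255] sdTz 0.032 y -11.0 e6 0.282 0.03 q6 0.202 op 0.094
```

Request:
{"fn": "move_arm", "kwargs": {
  "motion": [
    [[0,0,0],[0,0,0.5],2],
    [[0,0,0],[0,0,1],2],
    [[0,0,0],[0,0,1],2]
  ]
}}

```text
time_s: 20.0
eef_pos: [0.5761, 0.1239, 0.1325]
eef_rot: [-0.001, 0.814, 0.58, -0.0]
wrist_force: [-6.0, 1.5, 0.7]
opening: 0.092
```

```bash
python3 av.py 5
```

```text
t 20.25 s,l,z -1.74 -47.66 132.5 F [-6.03  2.26  0.25] T [0.377 1.243 0.26 ] sdTz 0.024 y -19.0 e6 0.284 0.03 q6 0.342 op 0.092
```

Request:
{"fn": "move_arm", "kwargs": {
  "motion": [
    [[0,0,0],[0,0,0.5],2],
    [[0,0,0],[0,0,1],2],
    [[0,0,0],[0,0,1],2]
  ]
}}

```text
time_s: 20.62
eef_pos: [0.5758, 0.1241, 0.1325]
eef_rot: [-0.001, 0.853, 0.522, -0.001]
wrist_force: [-7.5, 3.1, 1.4]
opening: 0.094
```

```bash
python3 av.py 5
```

```text
t 20.875 s,l,z -2.0 -47.59 132.49 F [-7.33  1.99  0.53] T [0.45  1.381 0.273] sdTz 0.029 y -27.0 e6 0.286 0.03 q6 0.481 op 0.09
```

```bash
sed -i "s/'e6',X\[:,10\].mean().round(3)/'e6 med',np.median(X[:,10]).round(3)/" av.py; python3 av.py 2
```

```text
t 20.975 s,l,z -2.0 -47.61 132.47 F [-6.43  2.51  1.04] T [0.447 1.341 0.254] sdTz 0.014 y -26.99 e6 med 0.267 0.0 q6 0.481 op 0.095
```

Request:
{"fn": "move_arm", "kwargs": {
  "motion": [
    [[-0.005,-0.02,0],[0,0,0.5],2],
    [[-0.005,-0.02,0],[0,0,1],2],
    [[-0.005,-0.02,0],[0,0,1],2]
  ]
}}

```text
time_s: 21.35
eef_pos: [0.5753, 0.1243, 0.1325]
eef_rot: [-0.0, 0.887, 0.461, 0.0]
wrist_force: [-4.9, 1.8, -1.0]
opening: 0.094
```

```bash
python3 av.py 5
```

```text
t 21.6 s,l,z -2.6 -47.5 132.52 F [-4.25  2.47 -1.25] T [0.479 0.907 0.267] sdTz 0.016 y -35.0 e6 med 0.281 0.03 q6 0.621 op 0.093
```

Request:
{"fn": "move_arm", "kwargs": {
  "motion": [
    [[0,0,0],[0,0,0.5],2],
    [[0,0,0],[0,0,1],2],
    [[0,0,0],[0,0,1],2]
  ]
}}

```text
time_s: 21.98
eef_pos: [0.5751, 0.1245, 0.1325]
eef_rot: [-0.001, 0.917, 0.398, -0.0]
wrist_force: [-4.7, 3.7, -1.3]
opening: 0.091
```

```bash
python3 av.py 5
```

```text
t 22.225 s,l,z -2.84 -47.35 132.48 F [-5.    3.16 -0.86] T [0.603 1.039 0.338] sdTz 0.021 y -43.0 e6 med 0.314 0.03 q6 0.761 op 0.09
```

Bearing onset found at around 108–112° of key turn: torque rises 0.267 → 0.281 → 0.314 N m, with the expected slope. The target is about 0.385.

Request:
{"fn": "move_arm", "kwargs": {
  "motion": [
    [[0,-0.015,0],[0,0,0.5],2],
    [[0,-0.015,0],[0,0,1],2],
    [[0,-0.015,0],[0,0,1],2]
  ]
}}

```text
time_s: 22.6
eef_pos: [0.5747, 0.1248, 0.1325]
eef_rot: [-0.0, 0.943, 0.334, 0.0]
wrist_force: [-4.3, 2.8, -1.5]
opening: 0.091
```

```bash
python3 av.py 6
```

```text
t 22.9 s,l,z -3.25 -47.12 132.5 F [-3.94  2.81 -1.06] T [0.618 0.838 0.353] sdTz 0.036 y -50.95 e6 med 0.336 0.05 q6 0.901 op 0.087
```

Request:
{"fn": "move_arm", "kwargs": {
  "motion": [
    [[0,0,0],[0,0,0.5],2],
    [[0,0,0],[0,0,0.9],2],
    [[0,0,0],[0,0,0.9],2]
  ]
}}

```text
time_s: 23.28
eef_pos: [0.5746, 0.125, 0.1325]
eef_rot: [-0.0, 0.962, 0.274, -0.0]
wrist_force: [-4.6, 4.0, -1.1]
opening: 0.092
```

```bash
python3 av.py 8
```

```text
t 23.675 s,l,z -3.42 -46.96 132.48 F [-4.82  3.79 -1.23] T [0.751 0.906 0.36 ] sdTz 0.023 y -58.15 e6 med 0.372 0.02 q6 1.027 op 0.096
```

Request:
{"fn": "move_arm", "kwargs": {
  "motion": [
    [[0,0,0],[0,0,0.25],2],
    [[0,0,0],[0,0,0.4],2],
    [[0,0,0],[0,0,0.4],2]
  ]
}}

```text
time_s: 24.05
eef_pos: [0.5746, 0.1251, 0.1325]
eef_rot: [-0.001, 0.969, 0.247, -0.0]
wrist_force: [-4.5, 5.1, -1.5]
opening: 0.092
```

```bash
python3 av.py 8
```

```text
t 24.45 s,l,z -3.48 -46.87 132.49 F [-4.76  4.09 -1.31] T [0.804 0.955 0.391] sdTz 0.03 y -61.35 e6 med 0.387 0.008 q6 1.082 op 0.093
```

Request:
{"fn": "move_arm", "kwargs": {
  "motion": [
    [[0,0,0],[0,0,-0.8],2],
    [[0,0,0],[0,0,-1.6],2],
    [[0,0,0],[0,0,-2.4],2],
    [[0,0,0],[0,0,-3.2],2],
    [[0,0,0],[0,0,-3.6],2],
    [[0,0,0],[0,0,-3.6],2]
  ]
}}

```text
time_s: 25.2
eef_pos: [0.5751, 0.1243, 0.1325]
eef_rot: [0.0, 0.877, 0.48, 0.0]
wrist_force: [-2.0, 1.5, -3.3]
opening: 0.09
```

```bash
python3 av.py 5
```

```text
t 25.45 s,l,z -2.77 -47.49 132.54 F [-1.25  1.31 -3.39] T [ 0.269  0.414 -0.007] sdTz 0.016 y -32.7 e6 med 0.011 0.046 q6 0.582 op 0.093
```

The snug torque read 0.387 (0.375–0.39 net). The spring unwound to zero over 28.6°, i.e. 0.5 rad × 0.75 = 0.375 N m, which agrees. Release and leave.

Request:
{"fn": "move_arm", "kwargs": {
  "motion": [
    [[0,0,0],[0,0,0],22],
    [[0,0,0],[0,0,0],22],
    [[0,0,0],[0,0,0],22],
    [[0,0,-0.2],[0,0,0],22],
    [[0,0,-0.5],[0,0,0],22],
    [[0,0,-1],[0,0,0],22],
    [[0,0,-1.6],[0,0,0],22],
    [[0,0,-1.6],[0,0,0],22]
  ]
}}

```text
time_s: 26.45
eef_pos: [0.5773, 0.1245, 0.2339]
eef_rot: [0.002, 0.877, 0.48, 0.004]
wrist_force: [0.1, -0.6, -0.1]
opening: 0.218
```

```bash
python3 av.py 3; python3 - <<'E'
from h import *
w=viewer.camera('wrist');cv2.imwrite('pics/v13.png',w)
c=cal('wrist');a=np.array([.974,-.225]);n=np.array([.225,.974]);k=np.array([.5751,.1243])
# lug top and key-top: predicted vs found
for t,p in(('key',[*k,.13]),('lug',[*(k+.048*n),.148])):
    print(t,proj('wrist',p,c).round(1),[(round(r['score'],2),(np.array(r['centre'])*[512,384]).round(1)) for r in spotter.search_frame('wrist',t)[:3]])
E
```

```text
t 26.6 s,l,z -2.67 -47.33 229.94 F [-0.02 -0.33 -0.5 ] T [-0.017  0.012 -0.015] sdTz 0.035 y -32.65 e6 med 0.0 0.0 q6 0.581 op 0.221
key [255.5 191.6] [(0.67, array([255.2, 187.8])), (0.25, array([243.9, 312.5]))]
lug [233.5 140.4] [(0.96, array([239.5, 140.9])), (0.9, array([437.7, 306.1]))]
```

Now back to the View 10 pose, to compare the band and lug position against that picture numerically (my picture views are used up).

Request:
{"fn": "move_arm", "kwargs": {
  "motion": [
    [[0.2,-0.1,0],[0,0,-1.3],22],
    [[0.5,-0.2,0],[0,0,-2.6],22],
    [[0.76,-0.33,0.2],[0,0,-3.9],22],
    [[0.76,-0.33,0.2],[0,0,-5.2],22],
    [[0.76,-0.33,0.2],[0,0,-6.5],22],
    [[0.76,-0.33,0.2],[0,0,-7.8],22],
    [[0.76,-0.33,0.2],[0,0,-9.1],22],
    [[0.76,-0.33,0.2],[0,0,-10.4],22],
    [[0.76,-0.33,0.2],[0,0,-11.7],22],
    [[0.76,-0.33,0.2],[0,0,-13],22]
  ]
}}

```text
time_s: 28.0
eef_pos: [0.5822, 0.1734, 0.2153]
eef_rot: [-0.001, 0.159, 0.987, -0.0]
wrist_force: [0.7, -0.7, 0.5]
opening: 0.218
```

Request:
{"fn": "move_arm", "kwargs": {
  "motion": [
    [[0,0,0],[0,0,-0.7],22],
    [[0,0,0],[0,0,-0.7],22],
    [[0,0,0],[0,0,-0.7],22]
  ]
}}

```text
time_s: 28.38
eef_pos: [0.5825, 0.1735, 0.2159]
eef_rot: [-0.0, 0.115, 0.993, -0.0]
wrist_force: [-0.1, -0.4, 0.5]
opening: 0.223
```

```bash
python3 av.py 3; python3 - <<'E'
from h import *
w=viewer.camera('wrist');b=cv2.imread('pics/w10.png')
def m(x0,y0,x1,y1,r=25):
    t=b[y0:y1,x0:x1];R_=w[y0-r:y1+r,x0-r:x1+r];q=cv2.matchTemplate(R_,t,cv2.TM_CCOEFF_NORMED);_,v,_,l=cv2.minMaxLoc(q);return (l[0]-r,l[1]-r,round(v,3))
print('tip/barb',m(215,130,292,182),'barb',m(240,150,268,184),'shoulder/box edge',m(165,215,340,255) ,'lug+ears',m(230,185,276,222),'band right',m(280,170,298,205),'box corner',m(310,235,350,265))
for n in('lug','key','clamp'):print(n,[(round(r['score'],2),(np.array(r['centre'])*[512,384]).round(1)) for r in spotter.search_frame('wrist',n)[:2]])
E
```

```text
t 28.525 s,l,z -6.53 2.08 216.22 F [ 0.35 -0.18 -0.02] T [ 0.01   0.005 -0.011] sdTz 0.006 y 76.87 e6 med 0.016 0.002 q6 -1.248 op 0.222
tip/barb (0, 3, 0.987) barb (0, 3, 0.983) shoulder/box edge (0, 2, 0.965) lug+ears (2, 3, 0.91) band right (1, 3, 0.993) box corner (1, 3, 0.996)
lug [(0.66, array([ 14.3, 284.8])), (0.64, array([235.2, 195.8]))]
key [(0.94, array([197.9, 198.2])), (0.35, array([237.8, 196.3]))]
clamp [(0.92, array([239.8, 195.3])), (0.77, array([ 13.6, 283. ]))]
```

```bash
python3 -c "
from bench import workorder;print(workorder.hand_in())"
```

```text
the job is handed in; nothing more can be done
None
```

I put the big steel clamp on the spigot, seated it against the shoulder with its lug in the notch, and tightened it to about 0.38 N m. Then I let go and handed the job in at about 28.5 s of robot time.

**Seating:** The band passed the barb with about 2.5 N of push at the readings I took. At the shoulder the push rose from 5.7 to 8.5 N with no further movement. The picture then showed the barb sprung up behind the band and the lug between the ears.

**Tightening:** The jaw started to bear after roughly 110° of key turn, and I stopped at 138°.
- **Torque readings:** joint 6 read 0.387 N m, including about 0.01 N m of offset, and the wrist read 0.391 N m.
- **Spring check:** backing the key off took 28.6° to reach zero torque, which works out to about 0.375 N m. Together these put the grip at about 25 N, within the 14 to 34 N range. I could not measure the grip directly.

**Last check:** The hand was clear with wrist force near zero. Against the picture taken just before tightening, the spigot, band and box had all shifted by the same 2–3 pixels, so the band had not moved off the shoulder. The lug had shifted about 2 pixels sideways within its notch.

**Doubts:**
- **Side load:** turning the key put 5 to 10 N of side load on the clamp because the grip was slightly off-centre, mostly pushing it towards the shoulder. I shifted the hand to ease it several times.
- **Position readings:** the measured tool position wandered by 1 to 2 mm, so I lined up by the pictures and by touch where the fit mattered.
- **Bystanders:** I did not look at each one again at the end. No unexpected contact force showed up, and the paths were planned clear of them.

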